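Key the filter cap onto its pinned neck and hold it home

ROBOT

A 6-joint arm with a two-finger parallel gripper is mounted at the origin on a cart in front of the work surface, level with it; the furniture and walls round the work are solid. World frame = base frame: x ahead of the robot, y to its left, z up, the work surface at z = 0. Lengths are in m, angles in rad, forces in N, time in s.
With the tool pointing down it reaches from about 0.25 to 0.8 m from the base axis. Payload 3.9 kg.
Tool frame: the origin (TCP) lies at the very end of the fingers, on their centre line; the grasp point (between the pads) lies 19 mm behind it; x points along the fingers, y is the direction in which the jaws open and shut, and the axes are right-handed (so a half turn about x gives the same grasp; the last joint's range is limited). The gripper opens to 85 mm and grips with 20 to 120 N. Pads are 22 mm wide; open, the fingers measure 114 mm over their backs; the gripper's body (76 mm by 85 mm) begins 54 mm behind the grasp point. The pads swing forward as they close: fully open they stand 13 mm farther back than shut.
Start: joints at [-1.286, 0.26, -0.138, 1.173, 0, 1.571], TCP at [0.148, -0.504, 0.231] pointing down, gripper open.
Joint ranges: [-2.78, 2.78], [-0.83, 1.72], [-1.28, 1.37], [-1.9, 2.12], [-1.57, 1.48], [-3.14, 3.14]. Speed limits (rad/s): [2.57, 2.57, 3.14, 3.14, 3.14, 3.14].

INTERFACE

Orientations are given as a rotation vector (axis times angle).
In Python, from workcell import movep, servo_line, move_joints, grip, hold, solve_ik, camera, Unreachable, hand_in, current_clock, current_joints, current_joint_velocities, current_effort, current_ee_pos, current_tool_rot, current_ft_force, current_torque, current_width gives the robot as it stands. The module is installed in compiled form; this text tells all that it offers. Calls block until the motion is done:
- movep(position, orientation): joint-space move of the TCP to a pose.
- servo_line(position, ori=None, rate=0.15, threshold=None): straight line of the TCP; ori=None keeps the orientation; rate is the mean speed in m/s. With threshold (N) it stops when the force on the tool has changed by that much, and returns True; else False.
- move_joints(angles): joint-space move.
- grip(opening, grip_force=None): finger opening in m; grip_force is the grip in N (None keeps the last); returns when the fingers have stopped.
- hold(seconds).
- solve_ik(position, orientation): joint angles nearest the present ones, or None.
- camera(name): name is "scene" or "top" or "wrist"; returns a dict with "image" (420x560x3 uint8, red, green, blue), "z_map" (420x560 float32, m along the optical axis (not along the pixel's ray), 0 where there is no reading), "intrinsics" (3x3 intrinsics, pixels), "rvec" (rotation vector, rad) and "tvec" (3), from world to camera coordinates, as OpenCV has them; the wrist camera has in their place "T_tool_cam" (4x4, takes a point from camera to tool coordinates, whose origin is the TCP and whose axes are the tool frame's). Camera axes: x right, y down, z forward; pixel columns grow to the right and rows downward; lengths in m; the calibration is good to about 2 mm. A picture is of the moment at which its call begins: read the wrist's pose just before it.
A pose or a line that the arm cannot do raises Unreachable and nothing moves.
- hand_in(): hands the job in, once; it reports no verdict.
Readings, each from a call of its own:
- current_clock(): time.
- current_joints(): joint angles.
- current_joint_velocities(): joint speeds.
- current_effort(): joint torques, N m.
- current_ee_pos(): TCP position.
- current_tool_rot(): TCP orientation.
- current_ft_force(): force on the tool from outside, world axes, zero at the start.
- current_torque(): the same for the moment, N m.
- current_width(): finger opening in m.
Only numpy, scipy, OpenCV 4.12 (cv2) and the standard library are available. Lean on these libraries where they do the work, as an engineer would, in place of code of your own. Each camera call takes 0.05 s, during which the arm holds its last target.

TASK

Pick up the blue knurled filter cap from the bench and set it, mouth down, on the narrow pinned neck on top of the filter housing. Turn it there until the keyways hidden inside it drop over the pins, then push it fully down against the spring-loaded seal. Finish still gripping the cap upright and holding it pushed home (the spring lifts it if you let go), and leave the loose piston and the connecting rod where they are.

Things in the scene. Friction and masses are not known exactly. Their poses are not given: they have to be found in the camera images.
- cap_centre (a point): Centre of the blue knurled cap, 22 mm above its rim: round, 55 mm across, 44 mm high, 0.11 to 0.23 kg, loose, standing mouth down on the bench. z = its axis, up through the closed top with a silver disc. Any gripper yaw will do; grip the side from above at or just above mid-height. If lined up it slides 15 mm freely below its rest on the pins, then 8 mm against the spring.
- cap_mouth (a point): Centre of the cap's open lower rim, 22 mm below cap_centre. The bore is 31 mm in diameter and 38 mm deep. Inside, unseen from outside, three straight keyways 120 degrees apart, 10 mm wide, run its whole depth; one lies along the cap's own +x.
- neck_tip (a point): Middle of the flat top of the upright steel neck, 120 mm above the bench; z up. Neck 28 mm in diameter, its top 10 mm tapering to 18 mm, which steers the cap on. cap_centre is 9 mm above this point when the cap rests on the pins (it stays there if released), 6 mm below it when the rim meets the seal sleeve, 14 mm below it when home.
- pin_level (a point): On the neck's axis, 13 mm below neck_tip: the height of the upper edges of three brass pins, 6 mm thick, sticking out 5.5 mm from the neck, 120 degrees apart. Their angle about the axis is different every time, whatever the housing's yaw. The cap drops when keyways and pins agree within about 0.1 rad: at most 120 degrees of turning, either way.
- housing: Fixed aluminium filter housing; origin under its centre, z up. Flange 116 (x) x 96 (y) x 10 mm with bolt heads to 17 mm; a bowl 75 mm in diameter up to 44 mm, narrowing to a column 46 mm in diameter from 54 to 80 mm; two pipe stubs along y reach 60 mm out at 28 mm height. The neck stands on the column.
- seal_sleeve (a joint): Travel of the black spring-loaded seal sleeve round the foot of the neck, in m: 0 up (at rest), 0.008 fully pressed down by the cap (home). The spring pushes back with about 5 N at first and 10 N at home, so a push of about 10 N plus a little holds it.
- piston: Loose bystander: piston, 66 mm in diameter and 57 mm high, standing crown up; origin at the centre of its underside. Leave alone.
- con_rod: Loose bystander: steel connecting rod, 82 x 172 x 20 mm, lying flat; origin at the centre of its underside. Leave alone.

How it is judged:
At the end, for the whole second after the job is handed in: The cap is upright (within 0.1 rad) and centred on the neck (within 4 mm), keyed over the pins, pressing the seal sleeve to within 1.8 mm of its 8 mm stop, with the fingers still holding it there (over 2 N); piston and connecting rod within 30 mm of where they were (value of joint seal_sleeve above 0.0062 m and horizontal distance between cap_centre and neck_tip below 0.004 m and z of cap_centre in the frame of neck_tip below -0.0115 m and angle between cap_centre's own z axis and vertical below 0.1 rad and contact force between the fingers and cap above 2 N and distance of each of piston, con_rod from where it was at the start of the episode below 0.03 m); the arm keeps its last pose, push and grip.
It fails at once if the piston is knocked away or over (distance of piston from where it was at the start of the episode above 0.03 m or angle between piston's own z axis and vertical above 0.5 rad).
It fails at once if the connecting rod is pushed away (distance of con_rod from where it was at the start of the episode above 0.03 m).
It also fails if it takes over 72 s, if anything falls off the work surface, if the arm or the gripper's body presses on something with over 40 N, if the wrist force passes 120 N, or if a joint passes its speed limit or range.

## Working session

There is one attempt and no reset: what is moved stays moved. The work goes in short steps, each a Python script; the robot and the scene stay as the last script left them, time stands still between calls to the robot, and variables do not carry over. Pictures are saved under pics/ and viewed, and the job is handed in when it is done.

```bash
mkdir -p pics; ls; python3 - <<'E'
from workcell import *
import cv2,numpy as np
for n in ("scene","top"):
    c=camera(n); cv2.imwrite(f"pics/{n}0.png",c["image"][:,:,::-1]); np.savez(f"{n}0.npz",**c)
print(current_clock(),current_ee_pos(),current_tool_rot(),current_ft_force(),current_width())
E
```

```text
pics
0.1 [ 0.14732418 -0.50325093  0.23053844] [ 2.06918992  0.29852236 -2.06972044] [-0.12422622  0.83861044 -0.25565078] 0.0854594316798518
```

View pics/scene0.png

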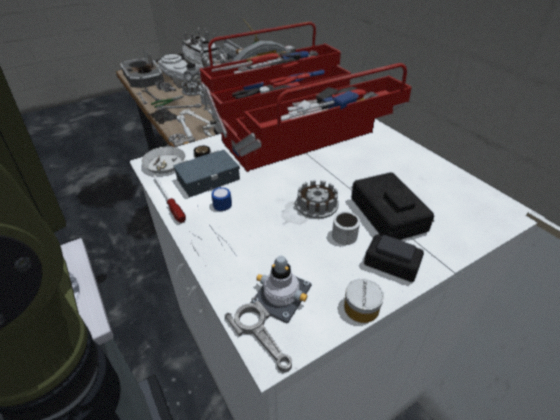

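View pics/top0.png

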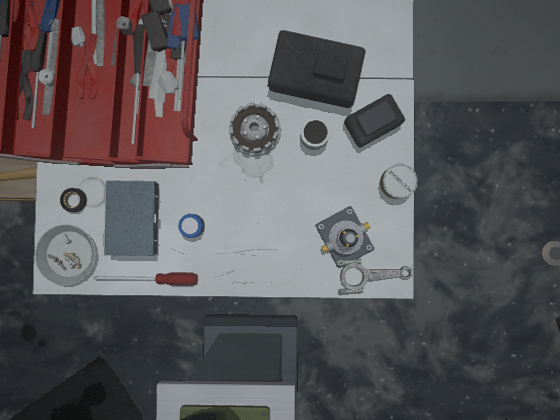

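The cap shows at top (191,227) / scene (222,198). The housing neck is at top (348,238), with the con-rod just below it at (375,275). Next I'll measure them.

```bash
cat > h.py <<'E'
import numpy as np,cv2
def load(n):
    return dict(np.load(n))
def RT(c):
    R=cv2.Rodrigues(np.asarray(c["rvec"],float))[0]; return R,np.asarray(c["tvec"],float).reshape(3)
def plane(c,uv,z):
    R,t=RT(c); d=R.T@np.linalg.inv(c["intrinsics"])@np.array([uv[0],uv[1],1.]); o=-R.T@t
    return o+d*(z-o[2])/d[2]
def cloud(c):
    R,t=RT(c); Z=c["z_map"]; v,u=np.mgrid[:Z.shape[0],:Z.shape[1]]
    p=np.stack([u,v,np.ones_like(u)],-1)@np.linalg.inv(c["intrinsics"]).T*Z[...,None]
    return (p-t)@R
E
python3 - <<'E'
from h import *
for n in("top","scene"):
    c=load(n+"0.npz"); P=cloud(c); hsv=cv2.cvtColor(c["image"],cv2.COLOR_RGB2HSV)
    R,t=RT(c); print(n,"cam",-R.T@t, c["intrinsics"][0])
    m=cv2.inRange(hsv,(100,130,40),(130,255,255))
    k,l,s,ce=cv2.connectedComponentsWithStats(m)
    for i in range(1,k):
        if s[i,4]>60: print(s[i],ce[i],plane(c,ce[i],.022),np.median(P[l==i],0), P[l==i][:,2].max())
    if n=="top":
        print("cap closed top disc",plane(c,(191.5,226.5),.044))
    # housing
    for z in (.121,.107):
        pass
    m=(c["z_map"]>0)&(P[...,2]>.085)&(P[...,2]<.135)&(P[...,0]<.6)&(P[...,1]<-.1)&(P[...,1]>-.6)&(P[...,0]>.2)
    k,l,s,ce=cv2.connectedComponentsWithStats(m.astype(np.uint8))
    for i in range(1,k):
        if s[i,4]>15: print("hi",s[i],ce[i],P[l==i].mean(0),P[l==i].min(0),P[l==i].max(0))
    im=c["image"]
    b={"top":(300,195,420,300),"scene":(220,240,320,380)}[n]
    cv2.imwrite(f"pics/{n}_crop.png",cv2.resize(im[b[1]:b[3],b[0]:b[2],::-1],None,fx=5 if n=="top" else 4,fy=5 if n=="top" else 4,interpolation=cv2.INTER_CUBIC))
    b={"top":(160,195,230,260),"scene":(190,170,250,230)}[n]
    cv2.imwrite(f"pics/{n}_cap.png",cv2.resize(im[b[1]:b[3],b[0]:b[2],::-1],None,fx=6,fy=6,interpolation=cv2.INTER_CUBIC))
E
```

```text
top cam [ 0.51668816 -0.14182899  1.22737715] [525.68868789   0.         284.276158  ]
[ 41   0  18  32 141] [49.9858156  16.22695035] [0.99721515 0.42045562 0.022     ] [0.94714057 0.36366146 0.14290139] 1.2273771488397216
[179 214  24  24 164] [190.77439024 225.22560976] [0.51301902 0.08156355 0.022     ] [0.51382344 0.07464598 0.0443495 ] 1.2273771488397216
cap closed top disc [0.51023852 0.07579534 0.044     ]
hi [339 228  20  19 281] [348.66903915 237.2633452 ] [ 0.49162242 -0.27082011  0.10565306] [ 0.47247488 -0.29244979  0.08556638] [ 0.51122993 -0.25218597  0.12442542]
scene cam [ 0.22471174 -0.71495828  0.69449374] [383.4719222    0.         280.69782653]
[334  98  22  10  95] [343.32631579 101.70526316] [1.18425794 0.38079617 0.022     ] [0.88564895 0.04483481 0.22656416] 0.2359937297582194
[212 192  19  18 216] [221.76388889 202.00925926] [0.5081053  0.06796012 0.022     ] [0.50374629 0.06001862 0.02766573] 0.69449373889934
hi [271 255  20  23 337] [280.35905045 266.82492582] [ 0.48659495 -0.27720077  0.10331826] [ 0.47098307 -0.29086497  0.0850865 ] [ 0.51065255 -0.25043448  0.12318252]
```

View pics/top_crop.png

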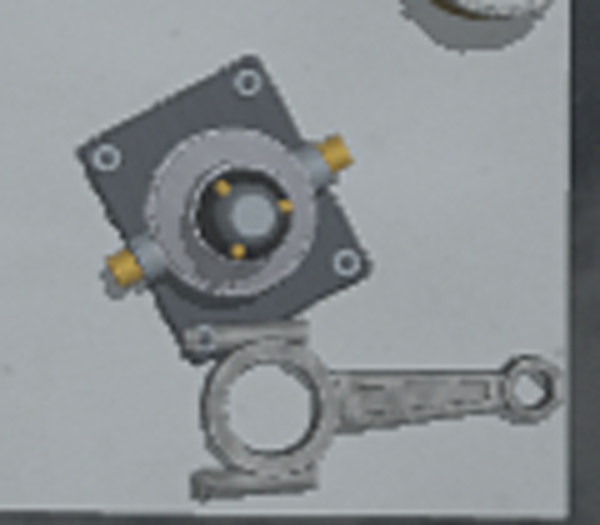

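View pics/scene_crop.png

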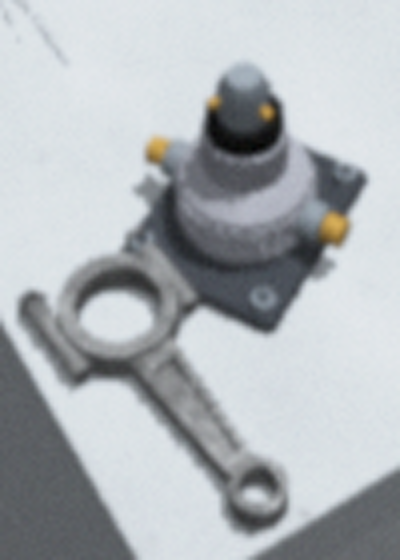

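View pics/top_cap.png

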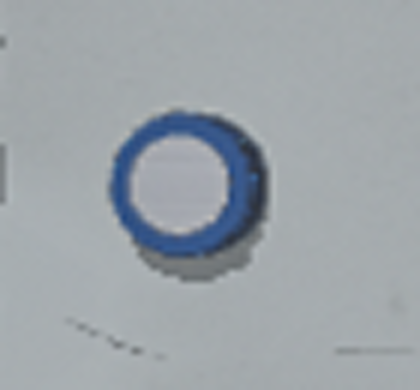

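View pics/scene_cap.png

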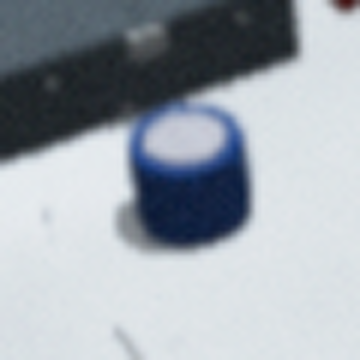

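The neck's flat tip sits at about top px (350,237.6), with three brass pins visible around it. The cap's silver disc is at about (189.4,225.2). I'll fit these properly and check j6's range.

```bash
cat >> h.py <<'E'
from scipy.spatial.transform import Rotation as Ro
def rv(psi):
    c,s=np.cos(psi),np.sin(psi)
    return Ro.from_matrix(np.array([[0,c,s],[0,s,-c],[-1,0,0]])).as_rotvec()
E
python3 - <<'E'
from h import *
from workcell import *
for n in("top","scene"):
    c=load(n+"0.npz"); im=c["image"]; hsv=cv2.cvtColor(im,cv2.COLOR_RGB2HSV); g=im.max(2)
    # silver disc of the cap: low saturation inside blue blob's hull
    x,y,w,h=(179,214,24,24) if n=="top" else (212,188,19,14)
    bl=cv2.inRange(hsv,(95,100,20),(135,255,255)); 
    k,l,s,ce=cv2.connectedComponentsWithStats(bl); 
    i=max(range(1,k),key=lambda i:s[i,4]*(abs(ce[i][0]-x-w/2)<15 and abs(ce[i][1]-y-h/2)<15))
    cnt=max(cv2.findContours((l==i).astype(np.uint8),cv2.RETR_CCOMP,cv2.CHAIN_APPROX_NONE)[0],key=len)
    cs,hi=cv2.findContours((l==i).astype(np.uint8),cv2.RETR_CCOMP,cv2.CHAIN_APPROX_NONE)
    for q,hh in zip(cs,hi[0]):
        if hh[3]>=0 and len(q)>15:
            m=np.zeros(g.shape,np.uint8); cv2.drawContours(m,[q],-1,1,-1)
            v,u=np.nonzero(m); print(n,"disc px",u.mean(),v.mean(),"r",np.sqrt(m.sum()/np.pi),plane(c,(u.mean(),v.mean()),.044))
    b=(335,222,366,255) if n=="top" else (268,252,295,285)
    br=cv2.inRange(hsv,(10,110,90),(35,255,255)); k,l,s,ce=cv2.connectedComponentsWithStats(br)
    nk=None
    for i in range(1,k):
        if b[0]<ce[i][0]<b[2] and b[1]<ce[i][1]<b[3]: print(n,"pin",s[i,4],ce[i],plane(c,ce[i],.105))
    print(n,"neck guess",plane(c,(350.1,237.6) if n=="top" else (280.2,258),.120))
for psi in np.arange(-3,3.1,.5):
    out=[]
    for p in((.51,.077,.006),(.488,-.274,.11)):
        q=solve_ik(p,rv(psi)); out.append(None if q is None else np.round(q,2))
    print(psi,out)
E
```

```text
top disc px 189.25174825174824 225.2937062937063 r 9.541311620975605 [0.5128927  0.08091685 0.044     ]
top pin 6 [343.83333333 231.83333333] [ 0.50302302 -0.26055671  0.105     ]
top pin 4 [356.5 235.5] [ 0.4955444  -0.28755716  0.105     ]
top pin 6 [347.16666667 244.83333333] [ 0.4754838  -0.26783437  0.105     ]
top neck guess [ 0.49126461 -0.27220581  0.12      ]
scene pin 4 [273.5 265.5] [ 0.47599048 -0.26807072  0.105     ]
scene pin 10 [286.5 267.8] [ 0.49495616 -0.28711057  0.105     ]
scene neck guess [ 0.49105637 -0.26966293  0.12      ]
-3.0 [array([ 0.15,  0.45, -0.51,  0.61,  0.  , -1.56]), array([-0.51,  0.4 , -0.27,  0.91,  0.  , -2.22])]
-2.5 [array([ 0.15,  0.45, -0.51,  0.61, -0.  , -2.06]), array([-0.51,  0.4 , -0.27,  0.91, -0.  , -2.72])]
-2.0 [array([ 0.15,  0.45, -0.51,  0.61,  0.  , -2.56]), array([-0.51,  0.4 , -0.27,  0.91,  0.  ,  3.06])]
-1.5 [array([ 0.15,  0.45, -0.51,  0.61,  0.  , -3.06]), array([-0.51,  0.4 , -0.27,  0.91,  0.  ,  2.56])]
-1.0 [array([ 0.15,  0.45, -0.51,  0.61,  0.  ,  2.72]), array([-0.51,  0.4 , -0.27,  0.91,  0.  ,  2.06])]
-0.5 
[... 151 characters left out ...]
1.72]), array([-0.51,  0.4 , -0.27,  0.91,  0.  ,  1.06])]
0.5 [array([ 0.15,  0.45, -0.51,  0.61,  0.  ,  1.22]), array([-0.51,  0.4 , -0.27,  0.91,  0.  ,  0.56])]
1.0 [array([ 0.15,  0.45, -0.51,  0.61,  0.  ,  0.72]), array([-0.51,  0.4 , -0.27,  0.91,  0.  ,  0.06])]
1.5 [array([ 0.15,  0.45, -0.51,  0.61,  0.  ,  0.22]), array([-0.51,  0.4 , -0.27,  0.91,  0.  , -0.44])]
2.0 [array([ 0.15,  0.45, -0.51,  0.61,  0.  , -0.28]), array([-0.51,  0.4 , -0.27,  0.91,  0.  , -0.94])]
2.5 [array([ 0.15,  0.45, -0.51,  0.61,  0.  , -0.78]), array([-0.51,  0.4 , -0.27,  0.91,  0.  , -1.44])]
3.0 [array([ 0.15,  0.45, -0.51,  0.61,  0.  , -1.28]), array([-0.51,  0.4 , -0.27,  0.91,  0.  , -1.94])]
```

Both views agree on the neck at about (0.491,-0.272): the tip and the centroid of the three pins match within 2 mm. Now I'll go above the cap and check its position with the wrist camera.

```bash
python3 - <<'E'
from h import *
from workcell import *
movep((.513,.081,.16),rv(0)); 
p,r=current_ee_pos(),current_tool_rot()
c=camera("wrist"); np.savez("w1.npz",p=p,r=r,**c); cv2.imwrite("pics/w1.png",c["image"][:,:,::-1])
print(current_clock(),p,r,rv(0),current_ft_force(),c["T_tool_cam"],current_joints())
T=np.eye(4);T[:3,:3]=Ro.from_rotvec(r).as_matrix();T[:3,3]=p;T=T@c["T_tool_cam"]
print(T)
hsv=cv2.cvtColor(c["image"],cv2.COLOR_RGB2HSV); bl=cv2.inRange(hsv,(95,100,20),(135,255,255))
cs,hi=cv2.findContours(bl,cv2.RETR_CCOMP,cv2.CHAIN_APPROX_NONE)
def pl(uv,z):
    d=T[:3,:3]@np.linalg.inv(c["intrinsics"])@np.array([*uv,1.]); return T[:3,3]+d*(z-T[2,3])/d[2]
for q,hh in zip(cs,hi[0]):
    if hh[3]>=0 and len(q)>60:
        m=np.zeros(bl.shape,np.uint8); cv2.drawContours(m,[q],-1,1,-1); v,u=np.nonzero(m)
        e=np.array([pl(x[0],.044) for x in q]); (cx,cy),rr=cv2.minEnclosingCircle(e[:,:2].astype(np.float32))
        print(u.mean(),v.mean(),pl((u.mean(),v.mean()),.044),"circ",cx,cy,rr)
E
```

```text
2.6083 [0.51319389 0.08025178 0.16010177] [ 1.21011606  1.20820473 -1.21009969] [ 1.20919958  1.20919958 -1.20919958] [-0.36140492  0.40809891  0.27918288] [[-1.41333306e-04 -3.02776603e-01  9.53061545e-01 -1.41213205e-01]
 [ 9.99999532e-01  8.69729758e-04  4.24596988e-04  5.11352322e-04]
 [-9.57464020e-04  9.53061159e-01  3.02776338e-01 -7.63319433e-02]
 [ 0.00000000e+00  0.00000000e+00  0.00000000e+00  1.00000000e+00]] [ 1.55180244e-01  2.91619567e-01 -2.86359753e-01  9.92593640e-01
 -2.05794403e-04  1.72740747e+00]
[[ 9.99999854e-01 -4.69305301e-04  2.68938304e-04  5.13769955e-01]
 [-3.65751451e-04 -9.52987609e-01 -3.03009049e-01  1.56617414e-01]
 [ 3.98498624e-04  3.03008906e-01 -9.52987641e-01  3.01296510e-01]
 [ 0.00000000e+00  0.00000000e+00  0.00000000e+00  1.00000000e+00]]
281.15083251714003 205.18266405484817 [0.51501531 0.08104316 0.044     ] circ 0.514975905418396 0.08072421699762344 0.01995660923421383
```

View pics/w1.png

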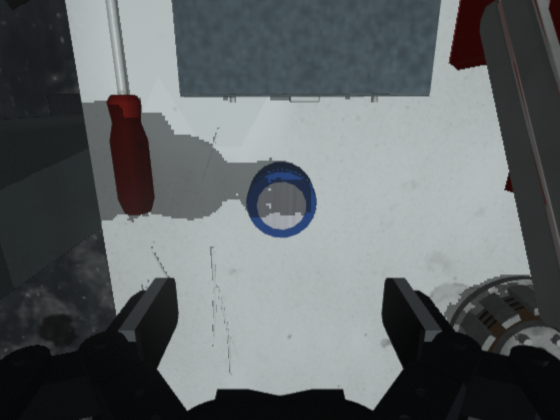

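The cap centre is at px (281,205), giving (0.515,0.081), within 2 mm of the top view. The space around it is clear, so I'll grasp and lift.

```bash
python3 - <<'E'
from h import *
from workcell import *
x,y=.5143,.081
servo_line((x,y,.06),rv(0),rate=.15)
print(servo_line((x,y,.006),rv(0),rate=.08,threshold=8), current_ee_pos())
grip(.04,70); print("w",current_width(),current_ft_force(),current_ee_pos(),current_clock())
f0=current_ft_force()
servo_line((x,y,.09),rv(0),rate=.12); print(current_width(),current_ft_force()-f0 if True else 0)
servo_line((x,y,.23),rv(0),rate=.2)
for n in("scene","wrist"):
    c=camera(n); cv2.imwrite(f"pics/{n}_lift.png",c["image"][:,:,::-1])
    if n=="scene":np.savez("scene_lift.npz",**c)
print(current_ee_pos(),current_clock(),current_ft_force())
E
```

```text
False [0.51472079 0.08108367 0.00632231]
w 0.05183053711249277 [-0.76931242 -0.66514855  5.90602925] [0.5149604  0.08114092 0.00684892] 4.6583
0.05220060596257923 [ 0.0214933   0.8855988  -8.16106704]
[0.51305075 0.08079975 0.22812173] 6.4583 [ 0.09969892 -0.11724968 -2.08375419]
```

View pics/scene_lift.png

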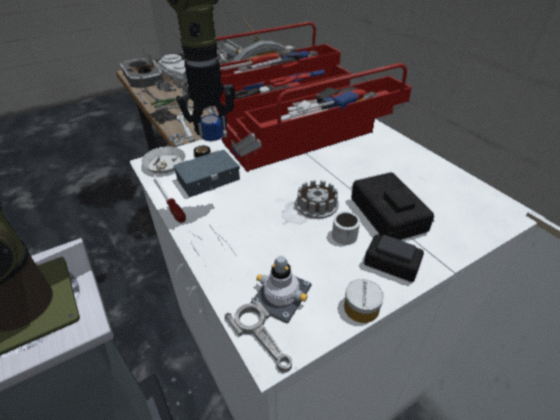

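View pics/wrist_lift.png

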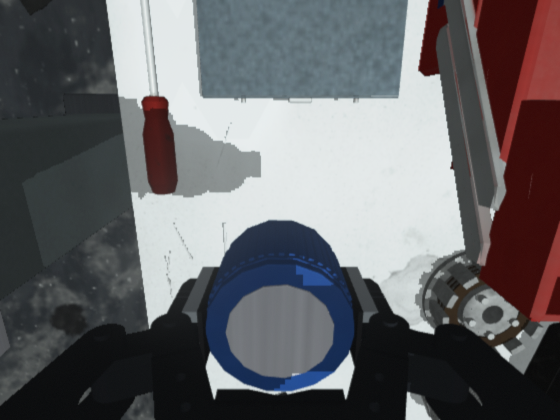

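The cap is held upright: its silver disc is at wrist px (280,331) and it is off the bench in the scene view. I'll check the in-hand offset, then move over the neck and lower it.

```bash
python3 - <<'E'
from h import *
from workcell import *
c0=load("w1.npz");T=c0["T_tool_cam"];K=c0["intrinsics"]
im=cv2.imread("pics/wrist_lift.png"); hsv=cv2.cvtColor(im,cv2.COLOR_BGR2HSV)
g=cv2.inRange(hsv,(0,0,90),(180,70,255)); g[:270]=0; g[382:]=0
k,l,s,ce=cv2.connectedComponentsWithStats(g); i=l[331,280]; print(s[i],ce[i])
q=max(cv2.findContours((l==i).astype(np.uint8),cv2.RETR_EXTERNAL,cv2.CHAIN_APPROX_NONE)[0],key=len)[:,0]
D=np.c_[q,np.ones(len(q))]@np.linalg.inv(K).T@T[:3,:3].T; o=T[:3,3]
P=o+D*((-.037-o[0])/D[:,0])[:,None]
print(cv2.minEnclosingCircle(P[:,1:].astype(np.float32)),P[:,1:].mean(0))
movep((.4915,-.272,.20),rv(0))
hold(.2); print(current_clock(),current_ee_pos(),current_ft_force(),current_joints())
for n in("scene","top"):
    c=camera(n); cv2.imwrite(f"pics/{n}_above.png",cv2.resize(c["image"][180:320,210:420,::-1],None,fx=3.5,fy=3.5)); np.savez(f"{n}_above.npz",**c)
E
```

```text
[ 226  285  108   93 7824] [279.64263804 330.78885481]
((0.0006438453565351665, 0.00034542003413662314), 0.018947193399071693) [ 6.94350351e-04 -8.95627574e-05]
7.9917 [ 0.49205644 -0.27086229  0.2001555 ] [ 0.18047995 -0.28545209 -1.36889572] [-5.03310447e-01  3.36797970e-01 -1.09997944e-01  1.12381609e+00
  1.86688755e-04  1.06545023e+00]
```

View pics/scene_above.png

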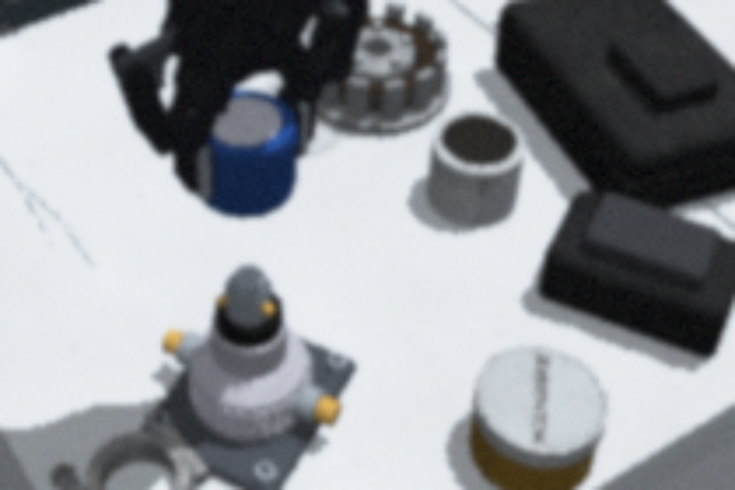

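The cap is centred in the hand to within 0.7 mm and hangs straight above the neck (column about 250 in both). Lowering onto the pins.

```bash
python3 - <<'E'
from h import *
from workcell import *
x,y=.4915,-.272
servo_line((x,y,.142),rv(0),rate=.1); hold(.1); f0=current_ft_force(); print(current_ee_pos(),f0)
s=servo_line((x,y,.108),rv(0),rate=.025,threshold=5)
print(s,current_ee_pos(),current_ft_force()-f0,current_torque(),current_width(),current_clock(),current_joints())
c=camera("scene"); cv2.imwrite(f"pics/scene_rest.png",cv2.resize(c["image"][180:320,210:420,::-1],None,fx=3.5,fy=3.5))
E
```

```text
[ 0.49219758 -0.27238556  0.14289185] [ 1.29829643 -0.63706998 -1.80263844]
True [ 0.491415   -0.27190757  0.1127928 ] [-0.88402655  0.11039157  6.67336662] [0.05475228 0.01445654 0.01579609] 0.05161053777661887 9.9833 [-5.05476294e-01  3.96551829e-01 -2.59312805e-01  9.15339533e-01
  1.59695325e-04  1.06540261e+00]
```

View pics/scene_rest.png

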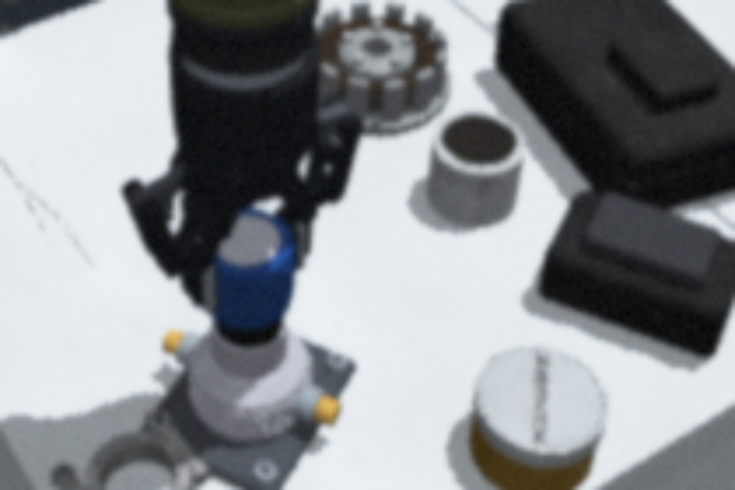

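Contact came at TCP z = 0.1128, against 0.1138 predicted for resting on the pins. Now the turning search: 0.15 rad steps with a light downward probe after each.

```bash
cat > turn.py <<'E'
from h import *
from workcell import *
import sys
x,y=.4915,-.272
a=float(sys.argv[1]); st=float(sys.argv[2]); n=int(sys.argv[3])
for i in range(n):
    psi=a+st*(i+1)
    servo_line((x,y,.1135),rv(psi),rate=.02)
    f0=current_ft_force()
    s=servo_line((x,y,.1065),rv(psi),rate=.02,threshold=6)
    p=current_ee_pos(); f=current_ft_force()
    print(round(psi,2),s,np.round(p,4),np.round(f,1),np.round(current_torque(),2),round(current_clock(),2),round(current_joints()[5],3),flush=True)
    if p[2]<.1095: print("DROPPED"); break
E
python3 turn.py 0 .15 3
```

```text
0.15 True [ 0.4918 -0.2721  0.1134] [-0.6  0.3  5. ] [0.09 0.12 0.03] 10.54 0.917
0.3 True [ 0.4917 -0.2721  0.1134] [-1.1 -1.   6.2] [0.12 0.11 0.03] 11.05 0.768
0.45 True [ 0.4916 -0.2721  0.1134] [-0.4  0.8  5.2] [0.15 0.1  0.01] 11.56 0.618
```

```bash
python3 turn.py .45 .15 13
```

```text
0.6 True [ 0.4916 -0.272   0.1134] [-0.6  1.1  4.6] [0.12 0.14 0.08] 12.07 0.468
0.75 True [ 0.4916 -0.2721  0.1134] [-0.6  0.5  4.8] [0.06 0.18 0.08] 12.57 0.318
0.9 True [ 0.4915 -0.272   0.1134] [-1.9 -0.8  6.2] [0.11 0.14 0.05] 13.08 0.168
1.05 True [ 0.4913 -0.2718  0.1134] [-2.   0.1  5.8] [0.09 0.15 0.03] 13.59 0.018
1.2 True [ 0.4917 -0.2721  0.1134] [-0.5  0.2  5.6] [0.11 0.11 0.07] 14.1 -0.132
1.35 True [ 0.4916 -0.272   0.1135] [-0.8  0.   5. ] [0.1  0.15 0.02] 14.61 -0.282
1.5 True [ 0.4914 -0.2718  0.1132] [-1.   0.2  5.1] [0.06 0.08 0.03] 15.12 -0.432
1.65 True [ 0.4922 -0.2714  0.111 ] [ 3.2  0.8 -1.8] [ 0.21 -0.67  0.14] 15.66 -0.583
1.8 False [ 0.4913 -0.2719  0.1062] [ 1.2  0.2 -2.3] [-0.02 -0.26 -0.02] 16.46 -0.734
DROPPED
```

It dropped at psi ≈ 1.8 with almost no force. Next: down to the sleeve, then press home in steps while watching the force.

```bash
python3 - <<'E'
from h import *
from workcell import *
x,y=.4915,-.272
for z in (.102,.099,.097,.095,.093,.0915,.090,.089,.088,.087):
    s=servo_line((x,y,z),rv(1.8),rate=.02,threshold=20); hold(.15)
    f=current_ft_force(); p=current_ee_pos()
    print(z,s,np.round(p,4),np.round(f,1),np.round(current_torque(),2),round(current_width(),4),round(current_clock(),2),flush=True)
    if f[2]>17: break
c=camera("scene"); cv2.imwrite(f"pics/scene_down.png",cv2.resize(c["image"][180:320,210:420,::-1],None,fx=3.5,fy=3.5))
c=camera("wrist"); cv2.imwrite(f"pics/wrist_down.png",c["image"][:,:,::-1])
E
```

```text
0.102 False [ 0.4914 -0.272   0.1019] [ 0.5  0.7 -2.3] [-0.01 -0.11  0.04] 0.0518 16.98
0.099 False [ 0.4914 -0.272   0.0989] [ 1.2 -0.4 -2.1] [-0.05 -0.07 -0.01] 0.0518 17.43
0.097 False [ 0.4915 -0.272   0.0973] [-1.7  0.8  4.1] [ 0.18  0.31 -0.04] 0.0516 17.83
0.095 False [ 0.4915 -0.272   0.0951] [-1.8  0.3  4.7] [ 0.21  0.42 -0.01] 0.0519 18.23
0.093 False [ 0.4915 -0.272   0.0932] [-1.8  0.5  5.9] [ 0.22  0.51 -0.04] 0.0519 18.63
0.0915 False [ 0.4915 -0.272   0.0918] [-2.   1.6  6.3] [0.31 0.51 0.01] 0.0514 19.03
0.09 False [ 0.4915 -0.272   0.0908] [-3.3  1.   9. ] [ 0.34  0.71 -0.07] 0.052 19.43
0.089 False [ 0.4915 -0.272   0.0908] [-5.2  2.3 15.1] [0.65 0.98 0.04] 0.0518 19.83
0.088 False [ 0.4916 -0.272   0.0907] [-6.8  2.7 21.9] [0.82 1.46 0.03] 0.0519 20.23
```

View pics/scene_down.png

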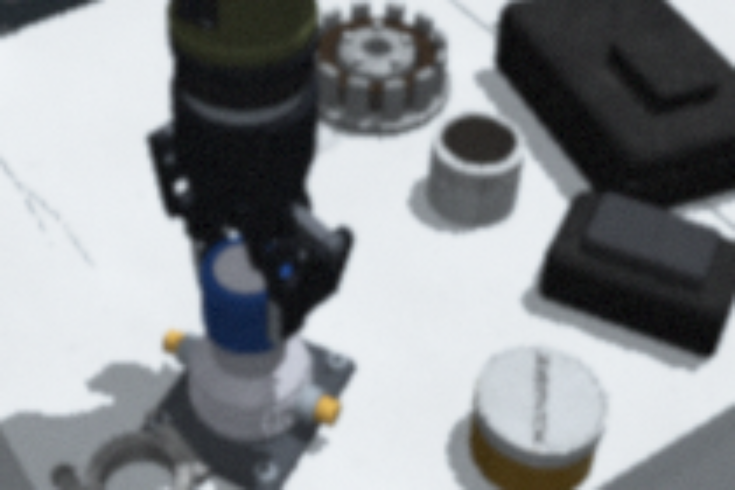

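View pics/wrist_down.png

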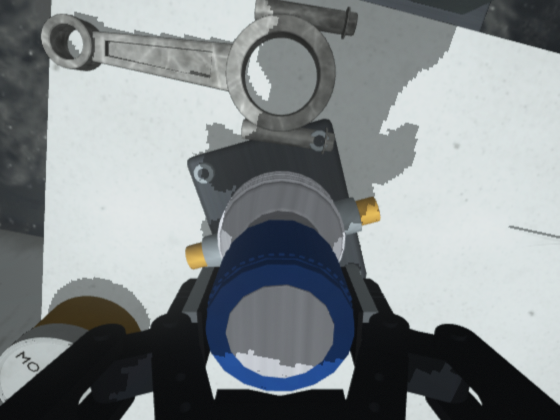

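The travel stopped hard at TCP z = 0.0908. That is 22.5 mm below the rest on the pins (23 expected), and the spring force rose from about 5–6 N to 10 N before the stop. The picture shows the cap at (235,295) sitting on the column, with the black sleeve no longer visible. I'll check that it stays stable, then hand in.

```bash
python3 - <<'E'
from h import *
from workcell import *
hold(1.5); print(current_ee_pos(),current_ft_force(),current_width(),current_clock())
c=camera("top"); a=load("top0.npz")["image"].astype(int)
d=np.abs(c["image"].astype(int)-a).max(2)
cv2.imwrite("pics/top_end.png",c["image"][:,:,::-1]); print("piston patch diff",d[118:155,300:330].mean(),"rod end diff",d[262:285,390:413].mean())
print(Ro.from_rotvec(current_tool_rot()).as_matrix()[:,0])
E
```

```text
[ 0.49156891 -0.27200757  0.09071672] [-5.58285547  3.00321488 21.78696333] 0.0518770317977035 21.8333
piston patch diff 5.732432432432432 rod end diff 91.90737240075615
[ 1.49640832e-03 -7.07232140e-04 -9.99998630e-01]
```

View pics/top_end.png

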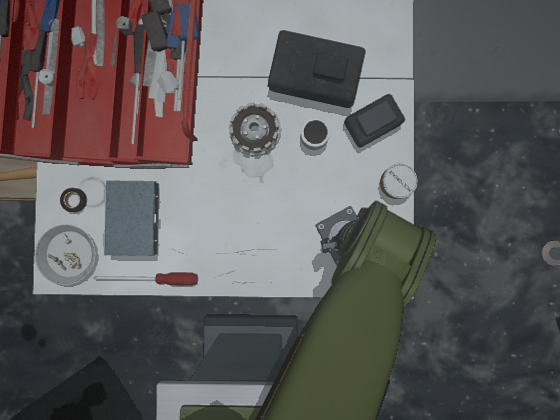

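The top view shows the jar at (398,181) and the piston at (314,133) where they were. The rod is hidden by the arm here, but the wrist view showed it lying beside the flange as before. Force and pose are steady, so I'm handing in.

```bash
python3 -c "
from workcell import *
hand_in(); print(current_clock(),current_ee_pos(),current_ft_force())"
```

```text
the job is handed in; nothing more can be done
the job is handed in; nothing more can be done
```

I handed the job in at about 22 s on the robot's clock, with the cap keyed over the pins, pushed home and still gripped. `hand_in()` reports no verdict, so these are my own last readings.

I gripped the cap from above at 70 N and rested it on the pins. I turned it in 0.15 rad steps until it dropped freely at about 1.8 rad, then pressed it onto the seal.

- **Home:** the cap stopped hard 22.5 mm below its rest on the pins; 23 mm was expected. The spring force rose from about 6 N to 10 N before the stop, and the last push was a steady 22 N or so.
- **Upright and centred:** the tool was within 0.002 rad of vertical and stood within about 1 mm of where I measured the neck.
- **Grip:** the finger opening was steady at 51.9 mm. That is 3 mm under the cap's 55 mm, which I put down to pads or fingers giving; the cap showed no sign of slipping.
- **Piston and con-rod:** the piston was unchanged in the top view. The arm hid the con-rod there, so that image comparison told me nothing, but the wrist view after pressing down showed it still lying beside the housing.

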